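# Line up two cylinders for a rolling race

## Robot

A 6-joint arm with a two-finger parallel gripper is mounted at the origin on the work surface. World frame = base frame: x ahead of the robot, y to its left, z up, the work surface at z = 0. Lengths are in mm, angles in rad, forces in N, time in s.
With the tool pointing down it reaches from about 400 to 925 mm from the base axis. Payload 12.5 kg.
Tool frame: the origin (TCP) lies on the mounting face of the last link; the fingertips stand 190 mm ahead of it and the grasp point (between the pads) lies 171 mm ahead of it; x points along the fingers, y is the direction in which the jaws open and shut, and the axes are right-handed (so a half turn about x gives the same grasp; the last joint's range is limited). The gripper opens to 95 mm and grips with 3 to 60 N. Pads are 20 mm wide; open, the fingers measure 119 mm over their backs; the gripper's body (75 mm by 180 mm) begins 59 mm behind the grasp point.
Start: joints at [-1.424, 0.491, 1.559, -0, 1.092, -0.106], TCP at [156.342, -605.13, 404.761] pointing down, gripper open.
Joint ranges: [-3.1, 3.1], [-0.84, 2.19], [0.05, 2.79], [-1.13, 4.28], [0.06, 2.93], [-2.69, 2.69]. Speed limits (rad/s): [2.22, 2.22, 2.79, 3.14, 3.14, 3.14].

## Interface

Orientations are given as [roll, pitch, yaw] about the fixed x, y, z axes, in that order (R = Rz(yaw) Ry(pitch) Rx(roll)).
In Python, from cell import env, eyes gives the robot as it stands. The module is installed in compiled form; this text tells all that it offers.
- The arm moves only by the tool jog_arm, never from a script. Its argument "deltas" is one flat list of numbers, 7 for each row, row after row: the shift along the tool's x, y, z in mm, then the turn, a rotation vector about the tool's x, y, z in rad, then the opening, from 0 (shut) to 1 (fully open). A call has 1 to 10 rows; each row shifts and turns the pose as measured when the row begins, along the tool's axes as they then stand; what a row does not reach is not made up. A row lasts 1/8 s, in which the tool goes at most 62.5 mm and 10.7 degrees, less where a joint would pass 70% of its speed; a pose out of reach is approached as far as the arm can. A call is refused whole if a number of a shift passes 62.5 or a number of a turn 0.188, either way. A call with a gripper value outside its range is refused whole. The fingers move at their own pace and stop on an object; the grip force is fixed at half the most. Time passes only in rows, so rows that do not move let the fingers close. It gives the time, the measured TCP pose, the force and the opening at its end, in the units of the state.
- env.state(): the state, without advancing time (a new reading comes with each control period).
- eyes.read_camera(name): name is "side" or "top"; returns a dict with "image" (420x560x3 uint8, red, green, blue), "fovy" (degrees; the focal length in pixels is half the picture's height over the tangent of half this angle, whatever the lens; pixels are square), "cx", "cy" (the principal point, pixels), "dist" ([k1, k2, p1, p2, k3] as OpenCV has them; the pictures are not rectified), "world_from_camera" (4x4, takes a point from camera to world coordinates). Camera axes: x right, y up, looking along -z (the intrinsics and any distortion apply to the point x, -y, -z); pixel columns grow to the right and rows downward; lengths in mm; the calibration is good to about 2 mm. A picture is of the moment at which its call begins. There is no depth.
- env.job_done(): hands the job in, once; it reports no verdict.
The state is a dict: "t": time; "joints": joint angles; "qvel": joint speeds; "tau": joint torques, N m; "eef_pos": TCP position; "tcp_rot": TCP orientation; "ft_force": force on the tool from outside, world axes, zero at the start; "moment": the same for the moment, N m; "opening": opening from 0.0 (shut) to 1.0 (fully open).
Only numpy, scipy, OpenCV 4.12 (cv2) and the standard library are available. Lean on these libraries where they do the work, as an engineer would, in place of code of your own. Each camera call takes 0.05 s, during which the arm holds its last target.

## Task

Set up the rolling race: push the tops of the black cylinder and the silver cylinder sideways with the fingertips, in any order, to roll each onto the red line on the rolling board, so that it comes to rest centred over the line and lying along it. They must roll there: do not pick them up, tip them or drag them without turning, keep them on the board, and leave the brass weights and everything else on the bench where they are.

Things in the scene. Friction and masses are not known exactly. Their poses are not given: they have to be found in the camera images.
- black_drum: Black plastic-skinned cylinder lying on the mat, diameter 48 mm, length 80 mm, yellow stripe along it. Origin at its centre, 24 mm above the mat; x along its axis; z (through the stripe) points up at the start and turns with it. Starts 75 to 125 mm left or right of the line, nearly parallel to it; the other starts on the other side, in the other lane. About 0.2 kg. Slippery to fingers; push it 26 to 40 mm above the mat.
- silver_drum: Silver aluminium cylinder lying on the mat, diameter 48 mm, length 80 mm, yellow stripe along it. Origin at its centre, 24 mm above the mat; x along its axis; z (through the stripe) points up at the start and turns with it. Starts 75 to 125 mm left or right of the line, nearly parallel to it; the other starts on the other side, in the other lane. About 0.4 kg. Slippery to fingers; push it 26 to 40 mm above the mat.
- line: Red tape line on the mat, 236 mm long, 10 mm wide, flat. Origin at its middle, on the mat's top (14 mm above the bench); x along the line (away from the robot), y along the board (to the robot's left), the direction in which the cylinders roll. One cylinder's lane is centred at x = -55 mm, the other's at +55 mm (30 mm free between).
- board: Rolling board fixed to the bench: plywood with a grippy grey mat, 300 (x) by 500 mm (y), top 14 mm above the bench. Origin under its centre, on the bench. A measuring stick along its near edge (x -148 to -120 mm) rises 6 mm above the top. A cylinder pushed on it at 20 mm/s stops within about 2 mm once the push stops; faster ones coast farther.
- mass_big: Small brass weight with a knob, diameter 26 mm, 34 mm high, standing loose on the far edge strip of the board, centred 132 mm beyond the board's centre line. Origin under its centre. Leave it alone.
- mass_small: As mass_big, but diameter 22 mm and 24 mm high. Leave it alone.
- beaker: Clear plastic beaker, rim diameter 90 mm, 110 mm high, empty, on the bench to the right of the board. Origin under its centre. Leave it alone.
- adapter: Black power adapter, 85 x 55 x 34 mm, on the bench to the right of the board. Origin under its centre. Leave it alone.
- clamp: Dark steel clamp head with two cross screws, about 70 x 65 x 30 mm, on the bench to the left of the board. Leave it alone.
- screwdriver: Screwdriver with red handle lying on the bench to the left of the board. Leave it alone.
Not all that is in view belongs to the job. Of the things that look like the silver_drum, the middle-sized one is meant.

How it is judged:
By the outcome, as a careful person would: the job done as asked, in the order asked, and still so for the second after the job is handed in, with the robot touching nothing.
It also fails if it takes over 64 s, if anything falls off the work surface, if the arm or the gripper's body presses on something with over 40 N, if the wrist force passes 120 N, or if a joint passes its speed limit or range.

## Working session

There is one attempt and no reset: what is moved stays moved. The work goes in short steps, Python scripts to look and compute and a tool call to move; the robot and the scene stay as the last step left them, time stands still between calls to the robot, and variables do not carry over. Pictures are saved under pics/ and viewed, and the job is handed in when it is done.

Besides the shell and the picture viewer there is one more tool, called in YAML: its name, and indented under it one key for each argument. jog_arm: Moves the arm, as the interface text tells. Its arguments: {"type":"object","properties":{"deltas":{"type":"array","items":{"type":"number"}}},"required":["deltas"]}

```bash
mkdir -p pics; python3 - <<'E'
from cell import env, eyes
import cv2
for n in("top","side"):
    c=eyes.read_camera(n); cv2.imwrite(f"pics/{n}0.png",c["image"][:,:,::-1])
    print(n,c["fovy"],c["cx"],c["cy"],c["dist"],c["world_from_camera"])
print(env.state())
E
```

```text
top 57.53265664725004 286.8075490792957 212.08639840528593 [0.00602792 0.         0.         0.         0.        ] [[ 1.15528696e-03  9.92265315e-01 -1.24129813e-01  4.07452104e+02]
 [-9.99989120e-01  5.85354741e-04 -4.62779381e-03  1.31559530e+01]
 [-4.51933931e-03  1.24133809e-01  9.92255196e-01  9.92443863e+02]
 [ 0.00000000e+00  0.00000000e+00  0.00000000e+00  1.00000000e+00]]
side 54.62227209783767 285.4771971310194 208.39487142716365 [0.01476869 0.         0.         0.         0.        ] [[-8.07234745e-01  3.17553780e-01 -4.97525541e-01 -4.10861878e+01]
 [-5.89703885e-01 -3.98317644e-01  7.02561302e-01  8.20331301e+02]
 [ 2.49277959e-02  8.60524637e-01  5.08798539e-01  6.27270461e+02]
 [ 0.00000000e+00  0.00000000e+00  0.00000000e+00  1.00000000e+00]]
{'t': 0.1, 'joints': array([-1.42358374e+00,  4.91454341e-01,  1.55938098e+00, -4.80265527e-07,
        1.09168400e+00, -1.05599422e-01]), 'qvel': array([ 0.00108338, -0.00229297, -0.0013558 , -0.00205897, -0.00024361,
       -0.00063229]), 'tau': array([ 2.62591340e-03, -6.13623405e+01, -2.58606845e+01,  6.93987287e-02,
        4.69782797e-02, -5.33714751e-05]), 'eef_pos': array([ 156.34727946, -605.09513489,  404.2506136 ]), 'tcp_rot': array([-1.67593605,  1.56986966,  1.71846883]), 'ft_force': array([ 0.06383488, -0.06059287, -0.1384767 ]), 'moment': array([ 0.0008189 ,  0.0421332 , -0.04334903]), 'opening': 0.9986391005631354}
```

View pics/top0.png

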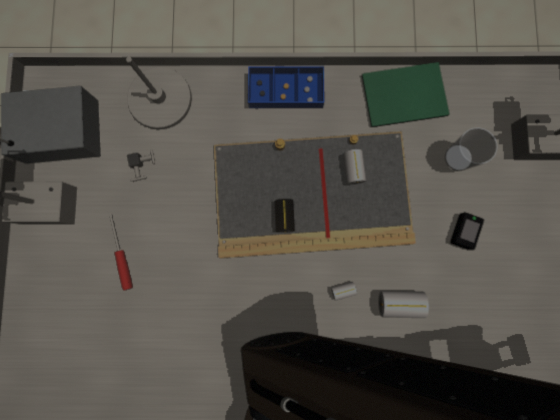

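View pics/side0.png

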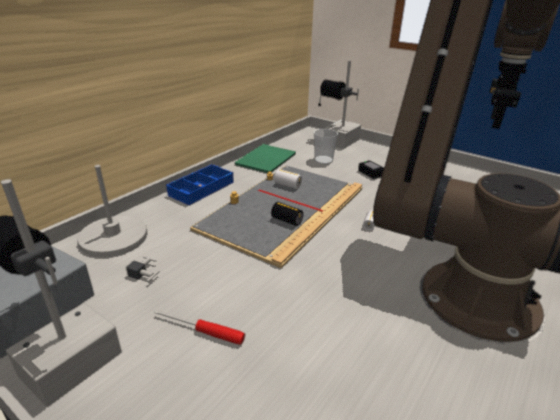

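```bash
cat > h.py <<'E'
import numpy as np, cv2
from cell import env, eyes
def K(c):
    f=210/np.tan(np.radians(c["fovy"])/2); return np.array([[f,0,c["cx"]],[0,f,c["cy"]],[0,0,1.]])
def px2w(c,uv,z):
    uv=np.asarray(uv,float).reshape(-1,1,2)
    n=cv2.undistortPoints(uv,K(c),np.array(c["dist"])).reshape(-1,2)
    T=c["world_from_camera"]; d=np.c_[n[:,0],-n[:,1],-np.ones(len(n))]@T[:3,:3].T
    o=T[:3,3]; s=(z-o[2])/d[:,2]; return o+d*s[:,None]
def w2px(c,P):
    T=c["world_from_camera"]; p=(np.asarray(P,float).reshape(-1,3)-T[:3,3])@T[:3,:3]
    p=p*[1,-1,-1]
    return cv2.projectPoints(p.reshape(-1,1,3),np.zeros(3),np.zeros(3),K(c),np.array(c["dist"]))[0].reshape(-1,2)
def red(c):
    im=c["image"].astype(int); m=(im[...,0]>90)&(im[...,1]<60)&(im[...,2]<60)
    return m
E
python3 - <<'E'
from h import *
c=eyes.read_camera("top"); im=c["image"]
crop=im[125:260,205:420]
cv2.imwrite("pics/crop_top.png",cv2.resize(crop[:,:,::-1],None,fx=3.7,fy=3.7,interpolation=cv2.INTER_CUBIC))
m=red(c); m[:140]=0;m[250:]=0;m[:,:300]=0;m[:,350:]=0
ys,xs=np.nonzero(m); 
w=px2w(c,np.c_[xs,ys],14)
print(len(w),w.mean(0)); l=cv2.fitLine(w[:,:2].astype(np.float32),cv2.DIST_L2,0,.01,.01).ravel();print(l,w[:,0].min(),w[:,0].max(),np.degrees(np.arctan2(l[1],l[0])))
E
```

```text
280 [573.32272454 -79.00729367  14.        ]
[ 9.9746180e-01  7.1204089e-02  5.7332275e+02 -7.9007294e+01] 465.750095722129 697.1499101763839 4.083149
```

View pics/crop_top.png

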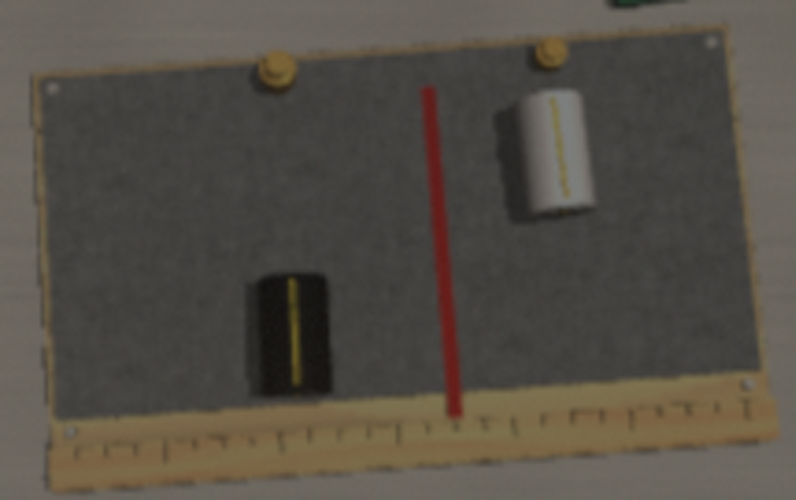

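```bash
cat >> h.py <<'E'
from scipy.spatial.transform import Rotation as Ro
from scipy.optimize import minimize
def hull(c,x,y,yaw,r=24,L=80,z=38):
    a=np.linspace(0,2*np.pi,60); pts=[]
    for s in(-L/2,L/2):
        loc=np.c_[np.full(60,s),r*np.cos(a),r*np.sin(a)]
        pts.append(loc)
    P=np.vstack(pts)@Ro.from_euler('z',yaw).as_matrix().T+[x,y,z]
    return cv2.convexHull(w2px(c,P).astype(np.float32)).reshape(-1,2)
def fit(c,mask,x,y,yaw,S=8):
    u0,v0=(hull(c,x,y,yaw).mean(0)-35).astype(int)
    big=cv2.resize(mask[v0:v0+70,u0:u0+70].astype(np.float32),None,fx=S,fy=S,interpolation=cv2.INTER_LINEAR)
    def cost(p):
        h=hull(c,p[0],p[1],p[2]/100); q=(((h+.5-[u0,v0])*S-.5)*16).astype(np.int32)
        m=np.zeros(big.shape,np.uint8); cv2.fillConvexPoly(m,q,1,shift=4)
        return np.abs(m-big).sum()/S/S
    r=minimize(cost,[x,y,yaw*100],method='Nelder-Mead',options=dict(initial_simplex=[[x,y,yaw*100],[x+6,y,yaw*100],[x,y+6,yaw*100],[x,y,yaw*100+8]]))
    return r.x*[1,1,.01],r.fun
E
python3 - <<'E'
from h import *
c=eyes.read_camera("top"); im=c["image"].astype(int)
def pc(u,v): return [205+(u+.5)/3.7-.5,125+(v+.5)/3.7-.5]
for n,ps in(("black",[(292,279),(297,385)]),("silver",[(553,97),(567,196)])):
    w=px2w(c,[pc(*p) for p in ps],62); d=w[0]-w[1]
    print(n,w.round(1).tolist(),np.linalg.norm(d),np.degrees(np.arctan2(d[1],d[0])))
    print(w.mean(0))
print("line ends",px2w(c,[pc(428,87),pc(456,417)],14))
print("corners",px2w(c,[pc(35,75),pc(725,28),pc(775,440),pc(50,490)],14))
print("weights",px2w(c,[pc(277,70),pc(551,53)],30))
g=im.sum(2)
print(g[215,265:305]); print(g[165,330:375])
print("R",Ro.from_euler('xyz',env.state()["tcp_rot"]).as_matrix().round(3))
E
```

```text
black [[553.7, 25.5, 62.0], [483.1, 22.1, 62.0]] 70.7561101916754 2.795851263452331
[518.38660509  23.81178753  62.        ]
silver [[678.1, -150.4, 62.0], [610.0, -158.4, 62.0]] 68.5987503892755 6.67179065210898
[ 644.07410256 -154.43451349   62.        ]
line ends [[699.45398364 -70.24133066  14.        ]
 [464.88934699 -87.30317022  14.        ]]
corners [[ 708.27853591  209.67207139   14.        ]
 [ 742.6626149  -282.53374047   14.        ]
 [ 449.30461943 -306.44843114   14.        ]
 [ 414.525619    192.10712971   14.        ]]
weights [[ 706.96828861   36.80428628   30.        ]
 [ 719.17156413 -155.31919272   30.        ]]
[191 190 192 194 196 194 150 121 120 110  82  63  57  64  65  65  70  73
 120 219 168  85  65  71  67  58  62  59  79 166 194 192 193 200 195 199
 201 198 188 184]
[193 199 202 201 198 200 199 192 180 139 121 112 121 121 127 136 168 208
 240 270 298 316 336 350 360 334 310 350 372 372 370 359 334 287 225 195
 200 202 209 203 204 206 204 199 191]
R [[-0.     0.25  -0.968]
 [ 0.001 -0.968 -0.25 ]
 [-1.    -0.001 -0.   ]]
```

```bash
cat >> h.py <<'E'
L0=np.array([582.2,-78.8]); LY=0.072
ux=np.array([np.cos(LY),np.sin(LY)]); uy=np.array([-ux[1],ux[0]])
def l2w(x,y): return L0+x*ux+y*uy
def w2l(p): d=np.asarray(p)[:2]-L0; return np.array([d@ux,d@uy])
def Rt(yaw=LY):
    y=np.array([np.cos(yaw),np.sin(yaw),0]); x=np.array([0,0,-1.]); return np.c_[x,y,np.cross(x,y)]
def plan(p1,R1,N,dec=0):
    s=env.state(); p=s["eef_pos"].copy(); R=Ro.from_euler('xyz',s["tcp_rot"]); R1=Ro.from_matrix(R1)
    for k in range(N):
        f=1/(N-k); rv=(R.inv()*R1).as_rotvec()*f; d=R.inv().apply((p1-p)*f)
        rv=rv.round(3); d=d.round(dec); print(d.tolist(),rv.tolist())
        p=p+R.apply(d); R=R*Ro.from_rotvec(rv)
    print("end",p)
E
python3 - <<'E'
from h import *
plan(np.r_[l2w(56,-135),330],Rt(),12)
E
```

```text
[6.0, -22.0, -48.0] [-0.116, -0.0, 0.0]
[6.0, -16.0, -50.0] [-0.116, -0.0, 0.0]
[6.0, -10.0, -52.0] [-0.116, -0.0, 0.0]
[6.0, -4.0, -52.0] [-0.116, -0.0, 0.0]
[6.0, 2.0, -53.0] [-0.116, -0.0, 0.0]
[6.0, 8.0, -52.0] [-0.116, -0.0, 0.0]
[6.0, 14.0, -51.0] [-0.116, -0.0, 0.0]
[7.0, 20.0, -48.0] [-0.116, -0.0, 0.0]
[6.0, 25.0, -46.0] [-0.116, -0.0, 0.0]
[7.0, 31.0, -43.0] [-0.115, -0.0, 0.0]
[6.0, 35.0, -39.0] [-0.116, -0.0, 0.0]
[7.0, 39.0, -34.0] [-0.115, -0.001, 0.0]
end [ 647.45110346 -209.75882558  329.60166392]
```

Candidates for silver_drum in the top view are (356,166) on the board, (344,290) small and (405,304) large. The middle-sized one is the one on the board, in its lane at about +56/-80 mm; the crop confirms this. The black drum is the only black cylinder on the board, at (285,215). I'll approach behind the silver one first.

jog_arm:
  deltas: [6,-22,-48,-0.116,0,0,0.47,6,-16,-50,-0.116,0,0,0.47,6,-10,-52,-0.116,0,0,0.47,6,-4,-52,-0.116,0,0,0.47,6,2,-53,-0.116,0,0,0.47,6,8,-52,-0.116,0,0,0.47,6,14,-51,-0.116,0,0,0.47,7,20,-48,-0.116,0,0,0.47,6,25,-46,-0.116,0,0,0.47]

```text
t: 1.32
eef_pos: [529.5, -296.5, 347.0]
tcp_rot: [-0.264, 1.571, -2.082]
ft_force: [-0.3, -0.7, 0.4]
opening: 0.473
```

```bash
python3 - <<'E'
from h import *
print(env.state()["tcp_rot"])
plan(np.r_[l2w(56,-135),310],Rt(),6)
E
```

```text
[-0.2639865   1.57072851 -2.08165778]
[6.0, 16.0, -19.0] [-0.053, 0.0, 0.0]
[6.0, 16.0, -18.0] [-0.053, 0.0, 0.0]
[6.0, 18.0, -17.0] [-0.053, 0.0, 0.0]
[6.0, 18.0, -16.0] [-0.053, 0.0, 0.0]
[7.0, 19.0, -15.0] [-0.053, 0.0, 0.0]
[6.0, 20.0, -15.0] [-0.054, 0.0, 0.0]
end [ 647.59218523 -209.07902896  310.00213517]
```

jog_arm:
  deltas: [6,16,-19,-0.053,0,0,0.47,6,16,-18,-0.053,0,0,0.47,6,18,-17,-0.053,0,0,0.47,6,18,-16,-0.053,0,0,0.47,7,19,-15,-0.053,0,0,0.47,6,20,-15,-0.053,0,0,0.47,0,0,0,0,0,0,0.47]

```text
t: 2.2
eef_pos: [654.4, -200.5, 306.5]
tcp_rot: [-2.164, 1.569, 2.641]
ft_force: [-0.1, -0.5, 0.3]
opening: 0.469
```

```bash
python3 - <<'E'
from h import *
plan(np.r_[l2w(56,-135),234.5],Rt(),4,1)
c=eyes.read_camera("top"); cv2.imwrite("pics/t1.png",cv2.resize(c["image"][110:260,205:420,::-1],None,fx=3.7,fy=3.7,interpolation=cv2.INTER_CUBIC))
E
```

```text
[18.0, -1.8, 2.1] [0.005, -0.0, 0.0]
[18.0, -1.8, 2.1] [0.005, -0.0, 0.001]
[18.0, -1.9, 2.1] [0.005, -0.001, 0.0]
[18.0, -1.8, 2.1] [0.006, -0.0, 0.001]
end [ 647.78359165 -209.46095838  234.53849832]
```

View pics/t1.png

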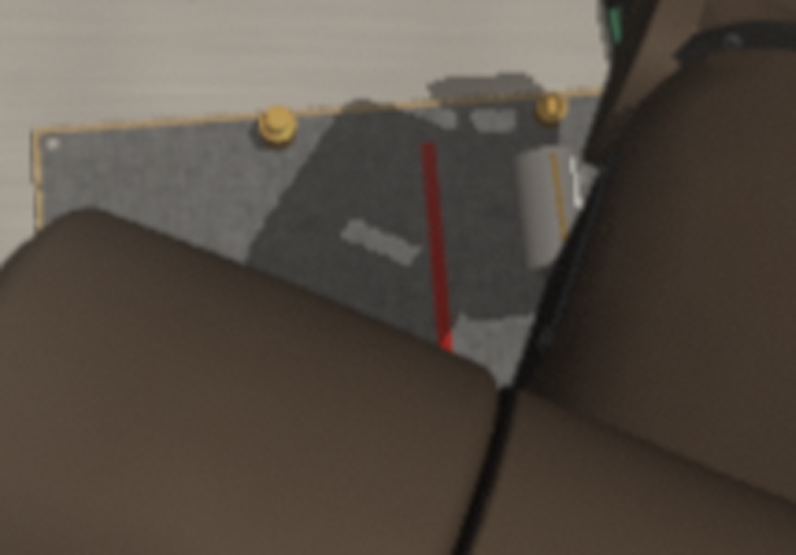

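The top view shows the fingers just right of the silver drum (about 580,170 in the crop), with the arm hiding the rest. Descending.

jog_arm:
  deltas: [16,-2,3,0.005,0,0,0.47,18,-2,3,0.005,0,0,0.47,18,-2,2,0.005,0,0,0.47,13,-1,1,0.005,0,0,0.47,0,0,0,0,0,0,0.47,0,0,0,0,0,0,0.47]

```text
t: 3.0
eef_pos: [645.7, -213.1, 236.5]
tcp_rot: [-2.004, 1.567, 2.775]
ft_force: [-0.6, -0.0, -0.5]
opening: 0.47
```

```bash
cat > p.py <<'E'
from h import *
import sys
s=env.state(); R=Ro.from_euler('xyz',s["tcp_rot"]).as_matrix()
print("line-frame",w2l(s["eef_pos"]).round(2),"tipz",round(s["eef_pos"][2]-190,2),"yaw err",round(np.arctan2(R[1,1],R[0,1])-LY,4),"F",(s["ft_force"][:2]@np.c_[ux,uy]).round(2),s["ft_force"][2].round(2), "tilt",R[:2,0].round(3))
E
python3 p.py; python3 -c "
from h import *
plan(np.r_[l2w(56,-135),234.5],Rt(),1,1)
for n in ['side']:
    c=eyes.read_camera(n); cv2.imwrite('pics/s1.png',cv2.resize(c['image'][140:280,180:400,::-1],None,fx=3.6,fy=3.6,interpolation=cv2.INTER_CUBIC))
"
```

```text
line-frame [  53.72 -138.52] tipz 46.47 yaw err -0.0054 F [-0.62 -0.  ] -0.51 tilt [-0.003  0.001]
[2.0, 2.3, -3.5] [-0.005, -0.002, 0.003]
end [ 647.80354107 -209.44609356  234.46861653]
```

View pics/s1.png

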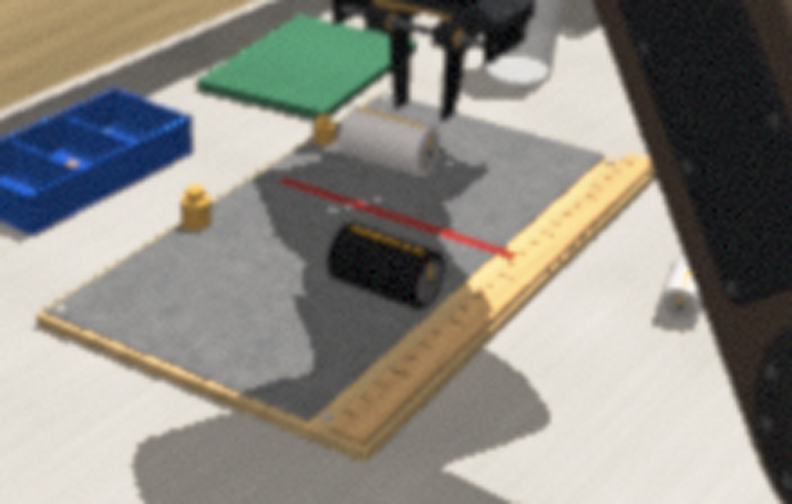

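The side view shows both fingers clear behind the silver drum (crop 400,100 and 447,115), with the drum at about (390,140). Approaching slowly.

jog_arm:
  deltas: [1,1,-4,-0.005,0,0,0.47,1,1,-4,0,0,0,0.47,0,0,-4,0,0,0,0.47,0,0,-4,0,0,0,0.47,0,0,-2.5,0,0,0,0.47,0,0,-2.5,0,0,0,0.47]

```text
t: 3.8
eef_pos: [646.6, -190.0, 236.0]
tcp_rot: [-1.971, 1.569, 2.814]
ft_force: [-0.2, -1.7, -0.1]
opening: 0.473
```

```bash
python3 p.py
```

```text
line-frame [  56.19 -115.54] tipz 45.96 yaw err 0.0007 F [-0.35 -1.69] -0.09 tilt [-0.001  0.   ]
```

jog_arm:
  deltas: [0,0,-2.5,0,0,0,0.47,0,0,-2.5,0,0,0,0.47,0,0,-2.5,0,0,0,0.47,0,0,-2.5,0,0,0,0.47,0,0,-2.5,0,0,0,0.47,0,0,-2.5,0,0,0,0.47,0,0,-2.5,0,0,0,0.47,0,0,-2.5,0,0,0,0.47]

```text
t: 4.8
eef_pos: [645.0, -168.8, 235.9]
tcp_rot: [-1.95, 1.57, 2.835]
ft_force: [1.4, 0.6, -0.1]
opening: 0.472
```

```bash
python3 p.py; python3 - <<'E'
from h import *
for n,sl in (('side',np.s_[130:230,230:390]),('top',np.s_[125:225,290:420])):
    c=eyes.read_camera(n); cv2.imwrite(f'pics/{n}2.png',cv2.resize(c['image'][sl][:,:,::-1],None,fx=5,fy=5,interpolation=cv2.INTER_CUBIC))
E
```

```text
line-frame [ 56.15 -94.31] tipz 45.95 yaw err 0.0006 F [1.42 0.45] -0.05 tilt [-0.001  0.   ]
```

View pics/side2.png

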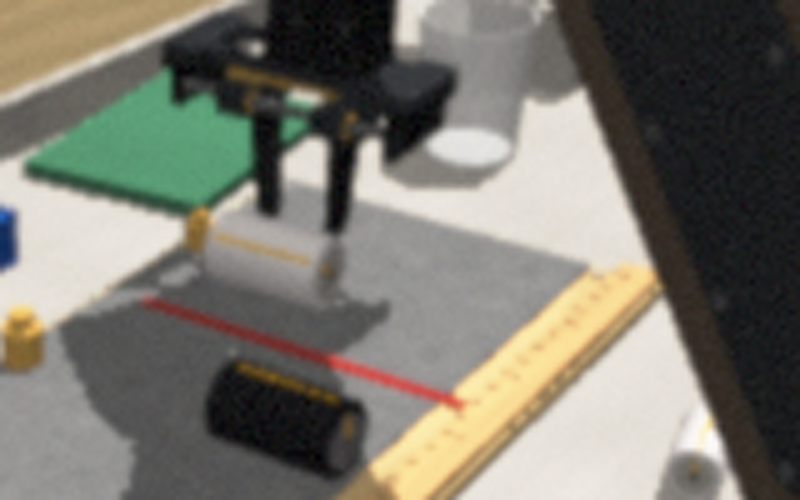

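View pics/top2.png

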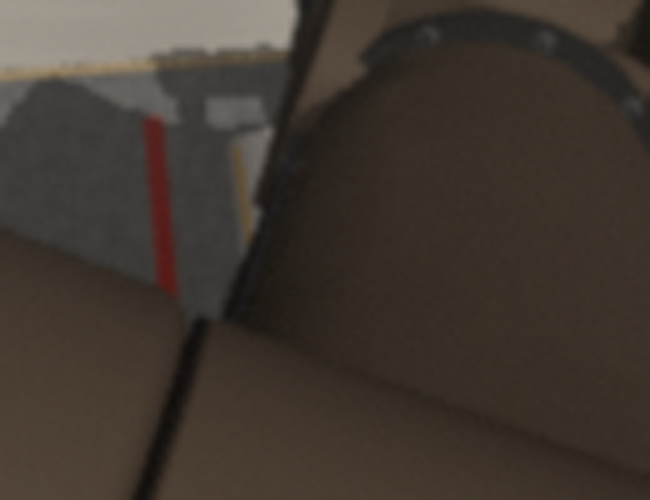

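jog_arm:
  deltas: [0,0,-2.5,0,0,0,0.47,0,0,-2.5,0,0,0,0.47,0,0,-2.5,0,0,0,0.47,0,0,-2.5,0,0,0,0.47,0,0,-2.5,0,0,0,0.47,0,0,-2.5,0,0,0,0.47,0,0,-2.5,0,0,0,0.47,0,0,-2.5,0,0,0,0.47,0,0,-2.5,0,0,0,0.47,0,0,-2.5,0,0,0,0.47]

```text
t: 6.15
eef_pos: [643.1, -142.2, 236.0]
tcp_rot: [-1.978, 1.57, 2.807]
ft_force: [-0.1, 0.5, 0.4]
opening: 0.468
```

```bash
python3 p.py
```

```text
line-frame [ 56.14 -67.6 ] tipz 46.0 yaw err 0.0006 F [-0.09  0.46] 0.4 tilt [-0.001  0.   ]
```

jog_arm:
  deltas: [0,0,-2.5,0,0,0,0.47,0,0,-2.5,0,0,0,0.47,0,0,-2.5,0,0,0,0.47,0,0,-2.5,0,0,0,0.47,0,0,-2.5,0,0,0,0.47,0,0,-2.5,0,0,0,0.47,0,0,-2.5,0,0,0,0.47,0,0,-2.5,0,0,0,0.47,0,0,-2,0,0,0,0.47,0,0,-1.5,0,0,0,0.47]

```text
t: 7.4
eef_pos: [641.2, -117.0, 236.0]
tcp_rot: [-1.968, 1.569, 2.817]
ft_force: [0.2, -0.9, 0.2]
opening: 0.473
```

```bash
python3 p.py;  python3 - <<'E'
from h import *
for n,sl in (('side',np.s_[130:230,230:390]),):
    c=eyes.read_camera(n); cv2.imwrite(f'pics/{n}3.png',cv2.resize(c['image'][sl][:,:,::-1],None,fx=5,fy=5,interpolation=cv2.INTER_CUBIC))
E
```

```text
line-frame [ 56.12 -42.34] tipz 46.0 yaw err 0.0007 F [ 0.11 -0.89] 0.22 tilt [-0.001  0.   ]
```

View pics/side3.png

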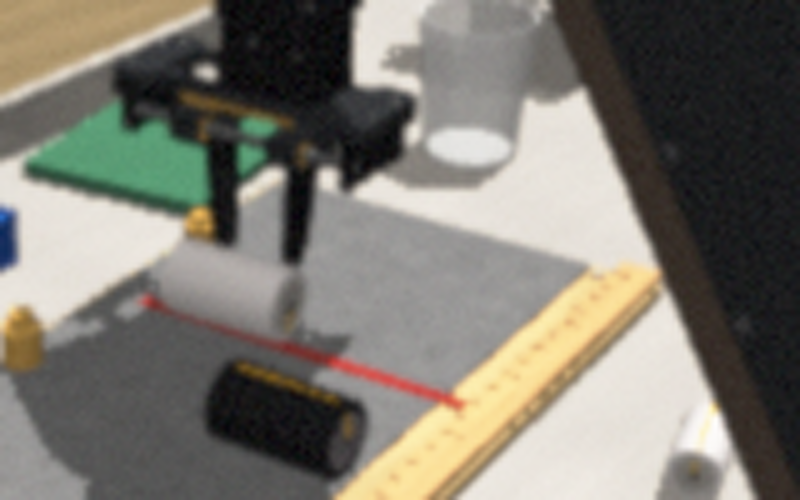

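jog_arm:
  deltas: [0,0,-2,0,0,0,0.47,0,0,-2,0,0,0,0.47,0,0,-1.5,0,0,0,0.47,0,0,0,0,0,0,0.47,0,0,6,0,0,0,0.47,0,0,12,0,0,0,0.47,-20,0,20,0,0,0,0.47,-40,0,30,0,0,0,0.47,-40,0,40,0,0,0,0.47]

```text
t: 8.57
eef_pos: [649.0, -222.4, 335.2]
tcp_rot: [-1.999, 1.563, 2.788]
ft_force: [0.0, 0.4, -0.0]
opening: 0.469
```

jog_arm:
  deltas: [-20,0,60,0,0,0,0.47,0,0,60,0,0,0,0.47,0,0,60,0,0,0,0.47,0,0,0,0,0,0,0.47]

```text
t: 9.07
eef_pos: [660.3, -411.6, 359.2]
tcp_rot: [-0.669, 1.569, -2.168]
ft_force: [-0.4, 0.3, -0.1]
opening: 0.472
```

```bash
python3 p.py;  python3 - <<'E'
from h import *
for n,sl in (('top',np.s_[125:245,260:420]),):
    c=eyes.read_camera(n); cv2.imwrite(f'pics/{n}4.png',cv2.resize(c['image'][sl][:,:,::-1],None,fx=5,fy=5,interpolation=cv2.INTER_CUBIC))
E
```

```text
line-frame [  54.   -337.52] tipz 169.24 yaw err -0.0007 F [-0.33  0.36] -0.11 tilt [-0.001 -0.002]
```

View pics/top4.png

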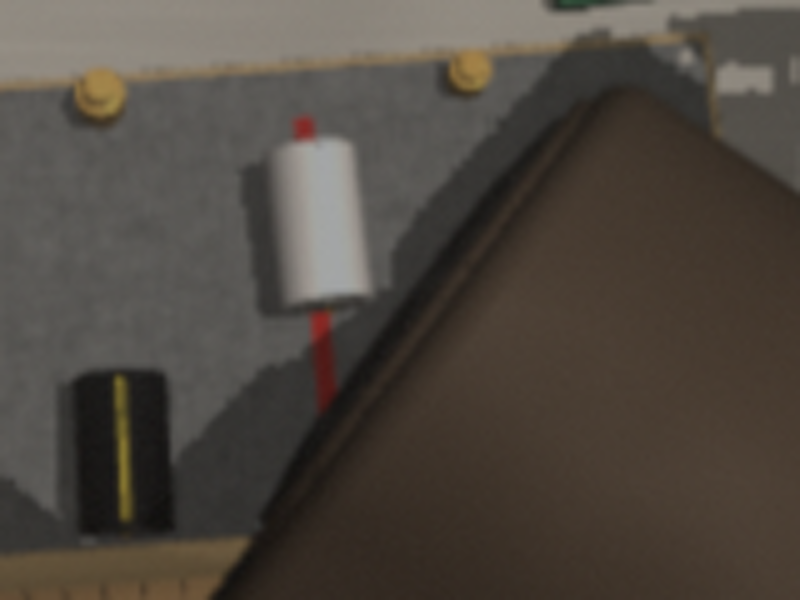

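```bash
cat >> h.py <<'E'
def edges(c,x,y,yaw,win=5,fr=(.15,.85),show=None):
    """fit y,yaw from long sides by max gradient; returns per-side refined offset (px)"""
    g=cv2.GaussianBlur(c["image"].astype(np.float32).sum(2),(0,0),.8)
    best=[]
    def sides(y,yaw):
        out=[]
        for sgn in(1,-1):
            # silhouette tangent: extreme in image across-axis direction
            T=c["world_from_camera"][:3,3]; ax=np.array([np.cos(yaw),np.sin(yaw),0]); n=np.cross([0,0,1],ax)
            cen=np.array([x,y,38.]); d=T-cen; d-=ax*(d@ax); D=np.linalg.norm(d); d/=D
            t=np.cross(ax,d); t*=np.sign(t@n)*sgn; k=24/D
            q=cen+24*(k*d+np.sqrt(1-k*k)*t)
            f=np.linspace(fr[0],fr[1],25)*80-40
            out.append(w2px(c,q+f[:,None]*ax))
        return out
    res=[]
    for pts in sides(y,yaw):
        t=pts[-1]-pts[0]; t/=np.linalg.norm(t); n=np.array([-t[1],t[0]]); o=np.arange(-win,win+.01,.1)
        off=[]
        for p in pts:
            q=p+o[:,None]*n; v=cv2.remap(g,q[:,0].astype(np.float32),q[:,1].astype(np.float32),cv2.INTER_CUBIC).ravel()
            off.append(o[np.argmax(np.abs(np.gradient(v)))])
        off=np.array(off); pf=np.polyfit(np.linspace(*fr,25)-.5,off,1)
        res.append((n,off.round(1),np.median(off),pf))
    return res
E
python3 - <<'E'
from h import *
c=eyes.read_camera("top")
xs=l2w(56,-3); xb=l2w(-56.3,106.9)
for nm,p,yw in(("silver",xs,LY),("black",xb,LY-.023)):
    print(nm,p)
    for n,off,m,pf in edges(c,p[0],p[1],yw): print(n.round(2),"med",m,"slope",pf.round(2),off)
E
```

```text
silver [638.27072412 -77.7637101 ]
[ 1.   -0.08] med 0.3999999999999808 slope [-0.42  0.37] [ 0.4  0.2  0.4  0.5  0.6  0.6  0.6  0.7  0.8 -0.1  0.1  0.1  1.1  0.2
  0.3  0.4  0.4  0.4  0.6  0.6 -0.3 -0.1 -0.1  0.9 -0. ]
[ 1.   -0.09] med -2.1000000000000103 slope [-0.95 -2.08] [-1.6 -1.7 -1.5 -2.3 -1.4 -2.3 -2.2 -2.2 -2.  -2.1 -1.9 -1.7 -1.8 -2.6
 -2.4 -1.5 -2.4 -2.3 -2.3 -2.1 -2.1 -2.  -2.9 -2.  -2.8]
black [518.35571488  23.77293628]
[ 1.   -0.04] med -3.600000000000005 slope [-2.89 -3.16] [-0.4 -0.2 -0.1 -4.2 -0.2 -4.1 -4.1 -3.9 -4.  -4.  -3.9 -3.8 -3.8 -3.9
 -3.7 -3.7 -3.5 -3.6 -3.6 -3.5 -3.4 -3.3 -3.5 -3.4 -3.3]
[ 1.   -0.05] med -0.40000000000001634 slope [ 0.01 -0.34] [-0.5 -0.3 -0.5 -0.3 -0.1 -0.2 -0.1 -0.2 -0.1 -0.2 -0.  -0.8 -0.5 -0.8
 -0.6 -0.8 -0.6  0.2 -0.6 -0.4 -0.6 -0.4  0.5 -0.4 -0.2]
```

```bash
python3 - <<'E'
from h import *
c=eyes.read_camera("top")
c0=dict(c); c0["image"]=cv2.imread("pics/top0.png")[:,:,::-1].copy()
p=l2w(56.3,-79.8)
for n,off,m,pf in edges(c0,p[0],p[1],LY+.044): print("med",m,"slope",pf.round(2),off)
# intensity profiles
for im,r,a in((c0,165,(335,375)),(c,168,(305,345))): print(im["image"].astype(int).sum(2)[r,a[0]:a[1]])
# line: subpixel centre of the red, visible rows
im=c["image"].astype(float)
for cc,rows in((c,[149,150,151,188,190,192,194,196,198]),(c0,[155,165,175,190,200,210,220,230])):
    for v in rows:
        rr=(cc["image"][v].astype(float)[:,0]-cc["image"][v].astype(float)[:,1:].mean(1)).clip(8)-8; rr[:312]=0; rr[335:]=0
        u=(rr*np.arange(560)).sum()/rr.sum(); w=px2w(cc,[u,v],14)[0]; print(v,round(u,2),w2l(w).round(2),end=' ')
    print()
E
```

```text
med 2.299999999999974 slope [0.3  2.36] [1.8 1.8 2.9 3.  2.2 2.3 1.5 2.6 2.7 1.9 1.9 3.  2.3 2.3 2.3 1.5 2.6 3.8
 1.9 3.  3.  2.2 2.3 1.5 2.6]
med -0.6000000000000156 slope [-0.29 -0.59] [-0.4 -0.3 -0.2 -0.8 -0.7 -0.7 -0.6 -0.5 -0.4 -0.3 -0.2 -0.9 -0.8 -0.7
 -0.6 -0.5 -0.3 -1.1 -1.  -0.9 -0.9 -0.8 -0.5 -0.4 -0.2]
[198 198 189 180 143 116 116 121 122 118 136 169 210 241 270 301 315 337
 352 360 335 311 352 372 373 369 359 335 289 221 198 195 201 205 205 202
 208 203 199 189]
[264 267 263 254 204 168 164 159 164 210 260 310 355 389 418 441 468 483
 491 491 493 493 491 488 477 451 412 332 278 259 255 246 250 254 250 228
 208 174 157 162]
149 320.25 [115.28   0.45] 150 320.35 [112.56   0.4 ] 151 320.43 [109.86   0.42] 188 323.68 [10.78  0.05] 190 323.58 [5.55 0.76] 192 323.73 [0.27 0.81] 194 324.05 [-5.03  0.42] 196 324.27 [-10.3    0.28] 198 324.51 [-15.58   0.09] 
155 320.77 [99.03  0.41] 165 321.7 [72.08  0.17] 175 322.51 [45.32  0.27] 190 323.76 [5.51 0.28] 200 324.63 [-20.82   0.2 ] 210 325.47 [-46.97   0.22] 220 326.3 [-72.95   0.26] 230 327.74 [-98.87  -1.27]
```

```bash
python3 - <<'E'
from h import *
out=[]
for n,(v0,u0) in(("top",(140,300)),("side",(155,255))):
    c=eyes.read_camera(n)
    for y,x in((-2,57),(1,57)):
        S=9; im=cv2.resize(c["image"][v0:v0+60,u0:u0+44 if n=="top" else u0+70][:,:,::-1],None,fx=S,fy=S,interpolation=cv2.INTER_CUBIC)
        if n=="side": pass
        p=l2w(x,y); h=hull(c,p[0],p[1],LY)
        q=(((h+.5-[u0,v0])*S-.5)*16).astype(np.int32)
        im=cv2.convertScaleAbs(im,alpha=1.2)
        cv2.polylines(im,[q],True,(0,255,0),1,cv2.LINE_AA,4)
        out.append((n,im))
for n in("top","side"):
    cv2.imwrite(f"pics/ov_{n}.png",cv2.resize(np.hstack([i for m,i in out if m==n]),None,fx=.63 if n=="side" else 1,fy=.63 if n=="side" else 1))
E
```

```text
(no output)
```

View pics/ov_top.png

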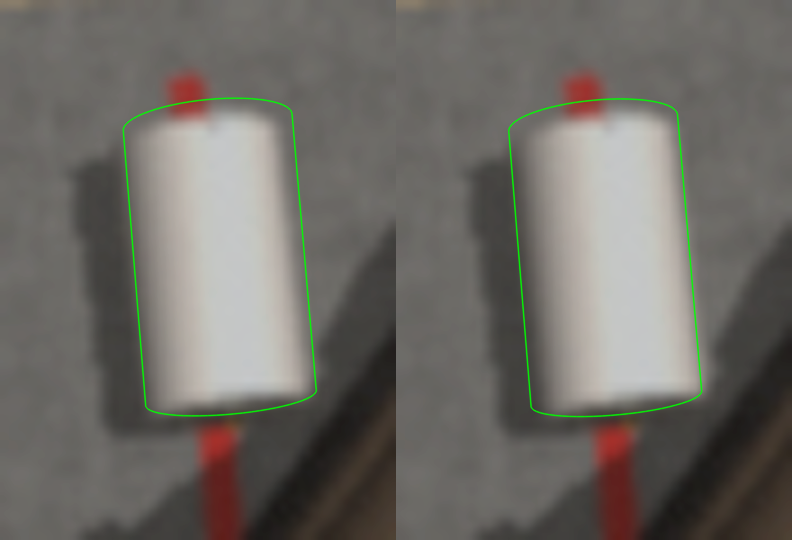

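View pics/ov_side.png

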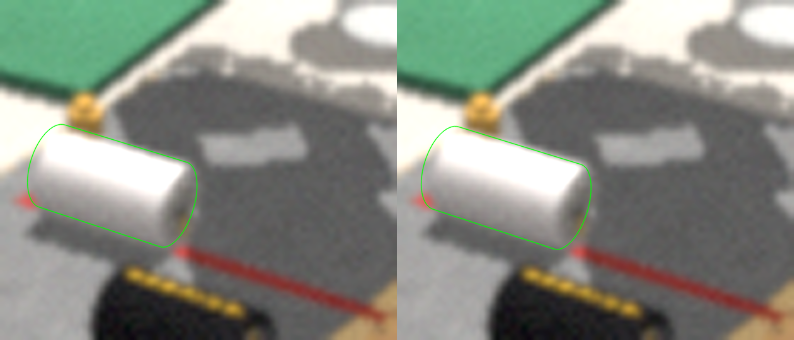

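Silver now lies on the line: yaw matches, and its offset is about 0 to 1 mm from the two overlays. In the top view the tape emerges centrally at both ends, crop (187,90) and (215,440). Next I'll go over to the left side of the black drum.

```bash
python3 - <<'E'
from h import *
plan(np.r_[l2w(-56,162),310],Rt(),10)
E
```

```text
[5.0, -11.0, -49.0] [0.001, 0.0, 0.0]
[5.0, -11.0, -49.0] [0.0, 0.0, 0.0]
[5.0, -11.0, -49.0] [0.001, 0.0, 0.0]
[5.0, -11.0, -50.0] [0.0, 0.0, 0.0]
[5.0, -11.0, -49.0] [0.001, 0.0, 0.0]
[5.0, -11.0, -50.0] [0.0, 0.0, 0.0]
[5.0, -11.0, -49.0] [0.001, 0.0, 0.0]
[5.0, -11.0, -50.0] [0.0, 0.0, 0.0]
[5.0, -11.0, -49.0] [0.001, 0.0, 0.001]
[5.0, -12.0, -50.0] [0.0, 0.001, 0.0]
end [514.40479169  79.01274581 310.02508859]
```

jog_arm:
  deltas: [4,-11,-49,0,0,0,0.47,5,-11,-49,0,0,0,0.47,5,-11,-49,0,0,0,0.47,5,-11,-50,0,0,0,0.47,5,-11,-49,0,0,0,0.47,5,-11,-50,0,0,0,0.47,5,-11,-49,0,0,0,0.47,5,-11,-48,0,0,0,0.47,5,-10,-40,0,0,0,0.47,0,0,0,0,0,0,0.47]

```text
t: 10.58
eef_pos: [520.9, 42.5, 318.0]
tcp_rot: [1.091, 1.566, -0.386]
ft_force: [-0.7, -0.5, 0.5]
opening: 0.469
```

```bash
python3 p.py; python3 -c "
from h import *
plan(np.r_[l2w(-56,162),235.5],Rt(),4,1)"
```

```text
line-frame [-52.37 125.36] tipz 128.01 yaw err 0.0216 F [-0.77 -0.4 ] 0.5 tilt [ 0.005 -0.002]
[20.6, -0.8, -9.2] [0.005, 0.001, -0.001]
[20.6, -0.8, -9.2] [0.006, 0.0, -0.001]
[20.6, -0.9, -9.2] [0.005, 0.001, -0.001]
[20.7, -0.9, -9.2] [0.006, 0.0, -0.001]
end [514.65844653  78.75520754 235.45042484]
```

jog_arm:
  deltas: [0,-1,-20,0.01,0,0,0.47,0,-1,-18,0.01,0,0,0.47,0,0,0,0,0,0,0.47,20,-1,0,0,0,0,0.47,22,0,0,0,0,0,0.47,20,0,0,0,0,0,0.47,10,0,0,0,0,0,0.47,0,0,0,0,0,0,0.47]

```text
t: 11.58
eef_pos: [516.1, 78.4, 247.1]
tcp_rot: [1.286, 1.559, -0.207]
ft_force: [-0.2, 0.2, 0.4]
opening: 0.469
```

```bash
python3 p.py;  python3 - <<'E'
from h import *
plan(np.r_[l2w(-56,158),236],Rt(),1,1)
for n,sl in (('side',np.s_[130:250,200:360]),):
    c=eyes.read_camera(n); cv2.imwrite(f'pics/{n}5.png',cv2.resize(c['image'][sl][:,:,::-1],None,fx=5,fy=5,interpolation=cv2.INTER_CUBIC))
E
```

```text
line-frame [-54.64 161.56] tipz 57.09 yaw err 0.0064 F [-0.16  0.21] 0.43 tilt [ 0.012 -0.003]
[11.1, -1.5, 3.5] [0.006, 0.003, -0.012]
end [514.98990266  74.77587272 235.98737769]
```

View pics/side5.png

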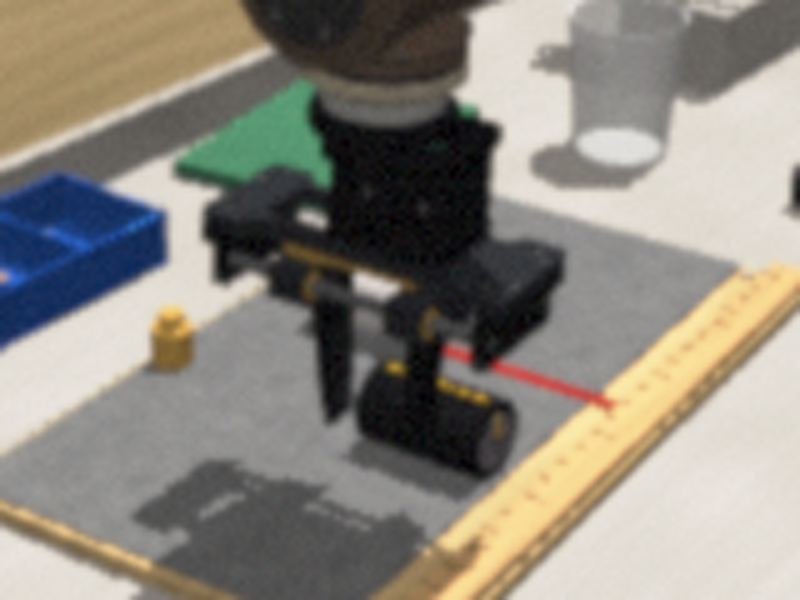

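The side view shows the fingertips on the near-camera (left) side of the black drum, at crop (335,415) and (430,390), with the drum at (435,415). Lowering and squaring up.

jog_arm:
  deltas: [6,-1,0,0.003,0.002,-0.006,0.47,5,-1,0,0.003,0.002,-0.006,0.47,0,0,2,0,0,0,0.47,0,0,4,0,0,0,0.47,0,0,4,0,0,0,0.47]

```text
t: 12.25
eef_pos: [515.2, 67.8, 237.3]
tcp_rot: [1.861, 1.568, 0.363]
ft_force: [-0.1, -0.3, -0.6]
opening: 0.471
```

```bash
python3 p.py
```

```text
line-frame [-56.32 151.01] tipz 47.3 yaw err 0.0007 F [-0.1  -0.25] -0.58 tilt [0.002 0.001]
```

jog_arm:
  deltas: [1,0,2.5,0,0,0,0.47,0,0,2.5,0,0,0,0.47,0,0,2.5,0,0,0,0.47,0,0,2.5,0,0,0,0.47,0,0,2.5,0,0,0,0.47,0,0,2.5,0,0,0,0.47,0,0,2.5,0,0,0,0.47,0,0,2.5,0,0,0,0.47,0,0,2.5,0,0,0,0.47,0,0,2.5,0,0,0,0.47]

```text
t: 13.5
eef_pos: [517.2, 40.9, 236.4]
tcp_rot: [1.815, 1.568, 0.316]
ft_force: [0.2, 0.1, 0.2]
opening: 0.472
```

```bash
python3 p.py;  python3 - <<'E'
from h import *
for n,sl in (('side',np.s_[130:250,200:360]),):
    c=eyes.read_camera(n); cv2.imwrite(f'pics/{n}6.png',cv2.resize(c['image'][sl][:,:,::-1],None,fx=5,fy=5,interpolation=cv2.INTER_CUBIC))
E
```

```text
line-frame [-56.26 124.02] tipz 46.41 yaw err 0.0003 F [0.23 0.08] 0.19 tilt [0.003 0.001]
```

View pics/side6.png

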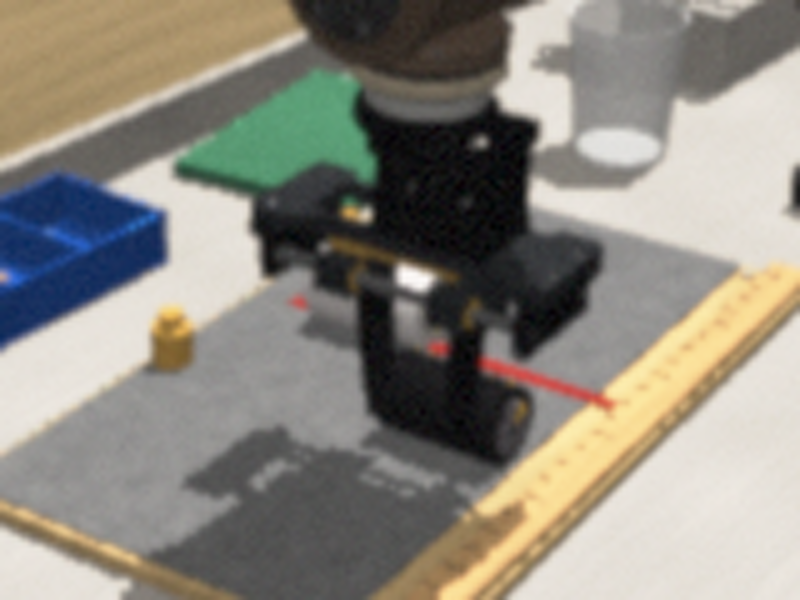

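The black drum is rolling with the fingers square behind it, and its stripe has turned out of view at crop (440,400). Continuing.

jog_arm:
  deltas: [0,0,2.5,0,0,0,0.47,0,0,2.5,0,0,0,0.47,0,0,2.5,0,0,0,0.47,0,0,2.5,0,0,0,0.47,0,0,2.5,0,0,0,0.47,0,0,2.5,0,0,0,0.47,0,0,2.5,0,0,0,0.47,0,0,2.5,0,0,0,0.47,0,0,2.5,0,0,0,0.47,0,0,2.5,0,0,0,0.47]

```text
t: 14.8
eef_pos: [519.1, 14.0, 236.4]
tcp_rot: [1.799, 1.568, 0.301]
ft_force: [-0.7, 0.8, 0.9]
opening: 0.469
```

jog_arm:
  deltas: [0,0,2.5,0,0,0,0.47,0,0,2.5,0,0,0,0.47,0,0,2.5,0,0,0,0.47,0,0,2.5,0,0,0,0.47,0,0,2.5,0,0,0,0.47,0,0,2.5,0,0,0,0.47,0,0,2.5,0,0,0,0.47,0,0,2.5,0,0,0,0.47,0,0,2.5,0,0,0,0.47,0,0,2.5,0,0,0,0.47]

```text
t: 16.05
eef_pos: [521.0, -12.7, 236.4]
tcp_rot: [1.815, 1.568, 0.317]
ft_force: [-0.3, -0.1, 0.2]
opening: 0.473
```

```bash
python3 p.py;  python3 - <<'E'
from h import *
for n,sl in (('side',np.s_[130:250,200:360]),):
    c=eyes.read_camera(n); cv2.imwrite(f'pics/{n}7.png',cv2.resize(c['image'][sl][:,:,::-1],None,fx=5,fy=5,interpolation=cv2.INTER_CUBIC))
E
```

```text
line-frame [-56.25  70.32] tipz 46.37 yaw err 0.0003 F [-0.31 -0.11] 0.23 tilt [0.003 0.001]
```

View pics/side7.png

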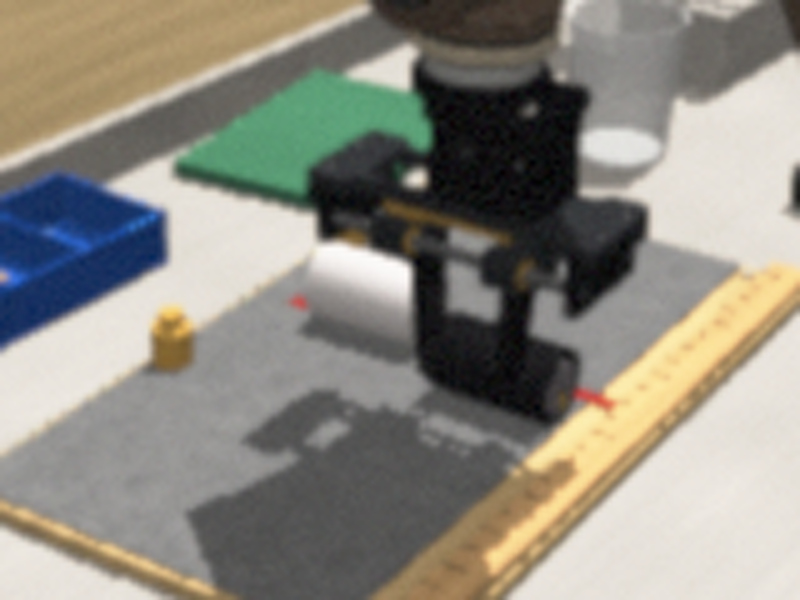

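jog_arm:
  deltas: [0,0,2.5,0,0,0,0.47,0,0,2.5,0,0,0,0.47,0,0,2.5,0,0,0,0.47,0,0,2.5,0,0,0,0.47,0,0,2.5,0,0,0,0.47,0,0,2.5,0,0,0,0.47,0,0,2.5,0,0,0,0.47,0,0,2.5,0,0,0,0.47,0,0,2.5,0,0,0,0.47,0,0,2,0,0,0,0.47]

```text
t: 17.35
eef_pos: [523.0, -39.0, 236.4]
tcp_rot: [1.785, 1.568, 0.286]
ft_force: [0.3, -0.2, -0.8]
opening: 0.467
```

```bash
python3 p.py
```

```text
line-frame [-56.21  43.92] tipz 46.35 yaw err 0.0003 F [ 0.32 -0.23] -0.75 tilt [0.003 0.001]
```

jog_arm:
  deltas: [0,0,2,0,0,0,0.47,0,0,2,0,0,0,0.47,0,0,1.5,0,0,0,0.47,0,0,1,0,0,0,0.47,0,0,0,0,0,0,0.47]

```text
t: 17.98
eef_pos: [523.5, -46.1, 236.3]
tcp_rot: [1.789, 1.568, 0.291]
ft_force: [-0.3, 0.1, -0.3]
opening: 0.473
```

```bash
python3 p.py
```

```text
line-frame [-56.23  36.87] tipz 46.34 yaw err 0.0001 F [-0.33  0.12] -0.34 tilt [0.003 0.001]
```

Now back off, up and away to the left for a clear view.

jog_arm:
  deltas: [0,0,-6,0,0,0,0.47,0,0,-12,0,0,0,0.47,-20,0,-20,0,0,0,0.47,-40,0,-30,0,0,0,0.47,-40,0,-40,0,0,0,0.47,-10,0,-60,0,0,0,0.47,0,0,-60,0,0,0,0.47,0,0,-60,0,0,0,0.47,0,0,-50,0,0,0,0.47,0,0,0,0,0,0,0.47]

```text
t: 19.23
eef_pos: [494.8, 307.7, 350.9]
tcp_rot: [2.232, 1.566, 0.735]
ft_force: [0.5, -1.0, -0.3]
opening: 0.472
```

```bash
cat > ov.py <<'E'
from h import *
import sys
tag=sys.argv[1]; A=eval(sys.argv[2])  # [(x,y,dyaw)...]
for n,(v0,u0,h_,w_,S) in(("top",(140,290,100,60,6)),("side",(155,255,80,100,7))):
    c=eyes.read_camera(n)
    raw=cv2.convertScaleAbs(cv2.resize(c["image"][v0:v0+h_,u0:u0+w_][:,:,::-1],None,fx=S,fy=S,interpolation=cv2.INTER_CUBIC),alpha=1.3)
    im=raw.copy()
    for x,y,dy in A:
        p=l2w(x,y); q=(((hull(c,p[0],p[1],LY+dy)+.5-[u0,v0])*S-.5)*16).astype(np.int32)
        cv2.polylines(im,[q],True,(0,255,0),1,cv2.LINE_AA,4)
        if n=="top":
            for nn,off,m,pf in edges(c,p[0],p[1],LY+dy,win=4): print(x,y,"med",round(m,2),"slope",pf.round(2),off)
    cv2.imwrite(f"pics/{tag}_{n}.png",np.hstack([raw,im]) if n=="top" else im)
E
python3 p.py; python3 ov.py a "[(56,0,0),(-56,0,0)]"
```

```text
line-frame [-59.41 391.81] tipz 160.88 yaw err 0.0014 F [ 0.45 -1.03] -0.28 tilt [0.004 0.003]
56 0 med 1.5 slope [-0.43  1.55] [1.4 1.5 1.6 1.7 1.6 1.7 1.9 2.  1.1 2.1 2.1 1.2 1.3 1.4 1.5 1.5 1.5 1.7
 1.7 1.9 1.  1.  2.  1.1 1.2]
56 0 med -0.9 slope [-1.38 -0.88] [-0.5 -0.4 -0.5 -0.3 -1.1 -0.2 -1.  -0.8 -1.  -0.8 -0.7 -0.7 -0.5 -0.5
 -0.4 -1.3 -1.2 -1.2 -1.  -1.  -0.9 -1.8 -0.9 -1.7 -1.6]
-56 0 med -1.0 slope [ 1.84 -1.1 ] [-1.2 -1.1 -0.9 -3.9 -0.9 -0.8 -1.6 -1.6 -1.6 -1.4 -1.3 -1.3 -1.3 -1.1
 -1.  -1.  -1.  -0.9 -0.7 -0.7 -0.6 -0.6 -0.5 -0.3 -0.3]
-56 0 med -1.2 slope [ 1.03 -1.14] [-1.4 -1.3 -1.2 -2.  -1.1 -1.9 -0.9 -1.7 -0.8 -0.6 -1.4 -1.5 -1.3 -1.4
 -1.2 -1.3 -1.1 -1.  -0.9 -0.7 -0.8 -0.6 -0.7 -0.5 -1.3]
```

View pics/a_top.png

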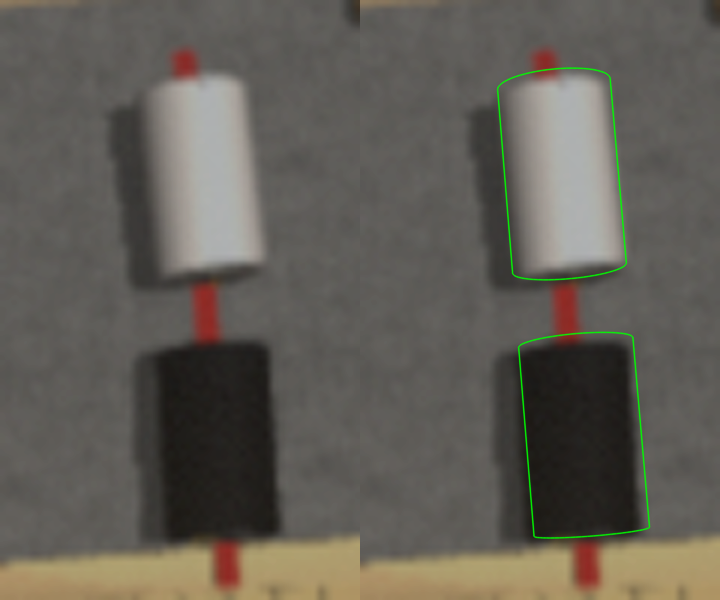

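View pics/a_side.png

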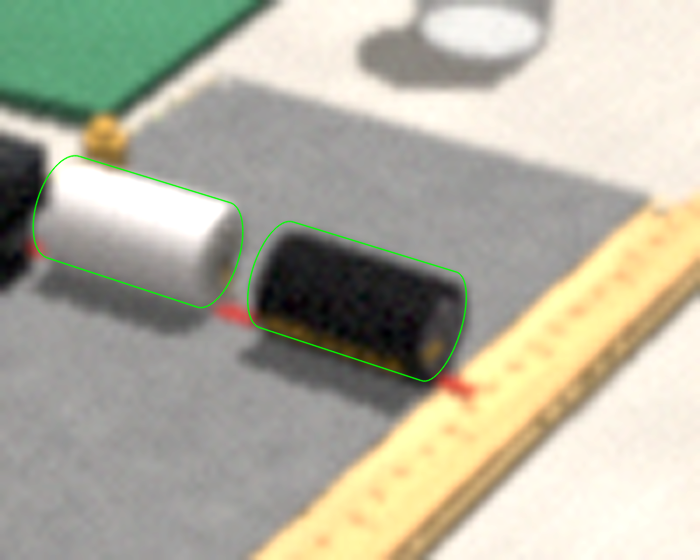

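Both drums are on the line. The top view puts black about 2.5 mm left of it with roughly 2° residual yaw, and silver within about 1 mm. I'll give black one slow nudge from the left.

jog_arm:
  deltas: [0,0,60,0,0,0,0.47,0,0,60,0,0,0,0.47,0,0,60,0,0,0,0.47,0,0,60,0,0,0,0.47,0,0,40,0,0,0,0.47,0,0,0,0,0,0,0.47]

```text
t: 20.08
eef_pos: [513.1, 11.9, 350.3]
tcp_rot: [2.013, 1.567, 0.506]
ft_force: [-1.0, 0.2, -0.1]
opening: 0.473
```

```bash
python3 p.py; python3 -c "
from h import *
plan(np.r_[l2w(-56,75),236],Rt(),6,1)"
```

```text
line-frame [-62.36  95.45] tipz 160.35 yaw err -0.0078 F [-0.95  0.27] -0.09 tilt [0.003 0.002]
[19.1, 1.0, 3.4] [-0.001, -0.0, -0.001]
[19.0, 1.0, 3.4] [-0.001, -0.0, -0.0]
[19.1, 1.1, 3.4] [-0.001, -0.0, -0.001]
[19.0, 1.1, 3.5] [-0.002, -0.0, -0.0]
[19.1, 1.0, 3.4] [-0.001, -0.001, -0.001]
[19.0, 1.1, 3.5] [-0.002, -0.0, -0.0]
end [520.97869591  -8.05484419 236.02940161]
```

jog_arm:
  deltas: [19,1,3,-0.001,0,0,0.47,19,1,3,-0.001,0,0,0.47,19,1,3,-0.001,0,0,0.47,19,1,3,-0.002,0,0,0.47,18,1,2,-0.001,0,-0.002,0.47,16,1,2,-0.001,0,-0.002,0.47,0,0,0,0,0,0,0.47]

```text
t: 20.95
eef_pos: [518.1, -4.7, 238.1]
tcp_rot: [-2.77, 1.569, 2.008]
ft_force: [-0.1, -0.5, 0.7]
opening: 0.47
```

```bash
python3 p.py
```

```text
line-frame [-58.62  78.48] tipz 48.07 yaw err -0.0068 F [-0.1  -0.54] 0.66 tilt [-0.001  0.002]
```

jog_arm:
  deltas: [1,1,8,-0.004,0,0,0.47,1,1,8,-0.004,0,0,0.47,0,0,8,0,0,0,0.47,0,0,6,0,0,0,0.47,0,0,2,0,0,0,0.47,0,0,0,0,0,0,0.47]

```text
t: 21.7
eef_pos: [522.8, -39.1, 237.8]
tcp_rot: [1.953, 1.568, 0.456]
ft_force: [0.2, -0.1, 0.6]
opening: 0.47
```

```bash
python3 p.py
```

```text
line-frame [-56.38  43.85] tipz 47.79 yaw err 0.0011 F [ 0.17 -0.09] 0.59 tilt [0.002 0.001]
```

jog_arm:
  deltas: [1,0,2,0,0,0,0.47,0.5,0,2,0,0,0,0.47,0,0,1,0,0,0,0.47,0,0,1,0,0,0,0.47,0,0,1,0,0,0,0.47,0,0,1,0,0,0,0.47,0,0,0,0,0,0,0.47]

```text
t: 22.58
eef_pos: [523.4, -47.2, 236.1]
tcp_rot: [2.032, 1.568, 0.535]
ft_force: [0.5, -0.3, -0.2]
opening: 0.471
```

```bash
python3 p.py
```

```text
line-frame [-56.35  35.76] tipz 46.1 yaw err 0.0018 F [ 0.43 -0.36] -0.22 tilt [0.002 0.001]
```

jog_arm:
  deltas: [0,0,0.8,0,0,0,0.47,0,0,0.5,0,0,0,0.47,0,0,0,0,0,0,0.47,0,0,-6,0,0,0,0.47,0,0,-12,0,0,0,0.47,-20,0,-20,0,0,0,0.47,-40,0,-30,0,0,0,0.47,-40,0,-40,0,0,0,0.47,-10,0,-60,0,0,0,0.47,0,0,-60,0,0,0,0.47]

```text
t: 23.82
eef_pos: [505.6, 186.1, 350.1]
tcp_rot: [2.491, 1.567, 0.989]
ft_force: [0.6, -0.9, -0.0]
opening: 0.471
```

jog_arm:
  deltas: [0,0,-60,0,0,0,0.47,0,0,-50,0,0,0,0.47,0,0,0,0,0,0,0.47]

```text
t: 24.2
eef_pos: [494.5, 304.9, 350.8]
tcp_rot: [2.379, 1.566, 0.882]
ft_force: [0.6, -1.9, -0.4]
opening: 0.467
```

```bash
python3 ov.py b "[(56,1,.02),(-56,1,-.02)]"
```

```text
56 1 med 2.1 slope [0.26 2.08] [2.5 1.8 1.8 1.8 2.9 1.1 2.1 2.2 2.3 1.4 2.5 2.5 1.8 1.8 1.8 2.  2.1 2.1
 3.2 1.4 2.4 2.5 1.6 1.7 2.8]
56 1 med -0.6 slope [-0.28 -0.66] [-0.3 -0.2 -1.  -0.9 -0.9 -0.8 -0.7 -0.6 -0.5 -0.5 -0.4 -0.4 -0.3 -0.9
 -0.9 -0.8 -0.7 -0.6 -0.6 -0.6 -0.5 -0.3 -1.1 -1.  -1. ]
-56 1 med 0.4 slope [ 0.65 -1.22] [ 0.5  0.4  0.7  0.7  0.6 -0.1  0.8 -3.9 -4.  -4.  -4.  -3.8 -3.8 -4.
 -3.6 -3.7 -3.7  0.5  0.6  0.6  0.5  0.8  0.7  0.7 -0.1]
-56 1 med 0.4 slope [-0.06  0.36] [ 0.1  0.3  0.5  0.5  0.5  0.5  0.6  0.6  0.6  0.   0.   0.   0.   0.
  1.1  0.2  0.4  0.4  0.4  0.4  0.5  0.5  0.5  0.5 -0.2]
```

View pics/b_top.png

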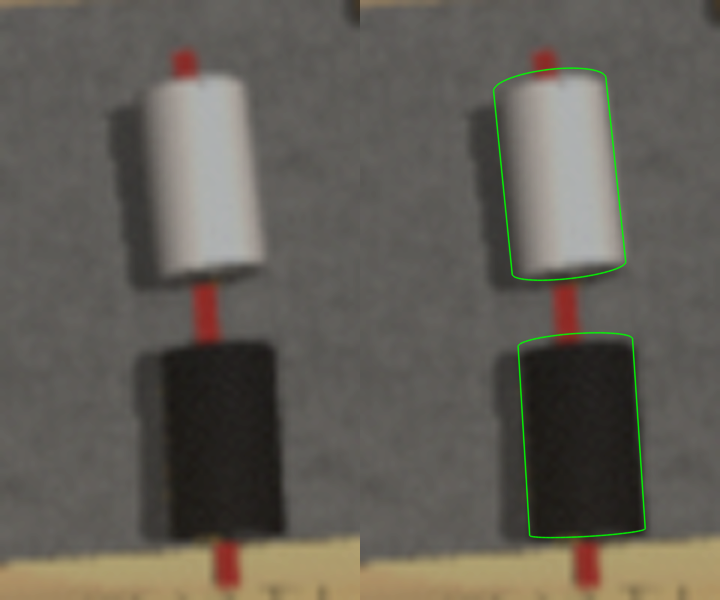

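View pics/b_side.png

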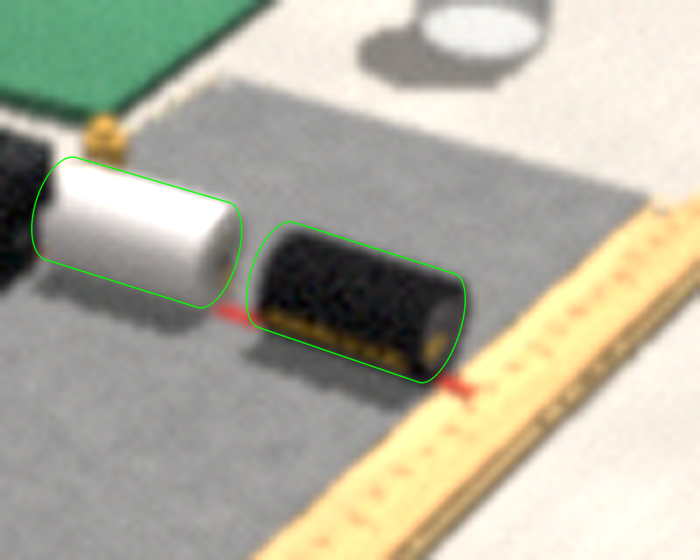

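```bash
python3 -c "
from cell import env
s=env.state(); print(s['t'],abs(s['qvel']).max()); print(env.job_done())"
```

```text
24.3 0.040359926574861905
the job is handed in; nothing more can be done
None
```

I rolled both cylinders onto the red line with the fingertips and handed the job in at 24.3 s, well inside the 64 s limit. I rolled the middle-sized silver one on the board first, from the right. Then I rolled the black one from the left and finished it with one slow corrective nudge.

**Last checks (final top view, measured against the tape):**

| Cylinder | Offset from line | Yaw from line |
|---|---|---|
| Black | within about 0.5 mm | about 1° |
| Silver | about 1 mm to the left | about 1° |

- **Silver is less certain:** its shaded edges looked narrower than 48 mm in the picture. I corrected for that with its starting picture, so its offset is good to about 2 mm.
- **Side view:** it agrees with the top view for both cylinders.
- **Rest of the scene:** force readings stayed below 2 N wherever I read them. The fingers were clear of everything at hand-in. The brass weights looked untouched in the later pictures, but I did not measure them again.

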